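# Clip a label holder into an eye-drop tray's rail and keep it pressed home

### The arm

A 6-joint arm with a two-finger parallel gripper is mounted at the origin on the work surface. World frame = base frame: x ahead of the robot, y to its left, z up, the work surface at z = 0. Lengths are in mm, angles in rad, forces in N, time in s.
With the tool pointing down it reaches from about 350 to 1000 mm from the base axis. Payload 7.1 kg.
Tool frame: the origin (TCP) lies at the very end of the fingers, on their centre line; the grasp point (between the pads) lies 19 mm behind it; z points along the fingers, y is the direction in which the jaws open and shut (so a half turn about z gives the same grasp; the last joint's range is limited). The gripper opens to 85 mm and grips with 20 to 120 N. Pads are 22 mm wide; open, the fingers measure 114 mm over their backs; the gripper's body (76 mm by 85 mm) begins 54 mm behind the grasp point. The pads swing forward as they close: fully open they stand 13 mm farther back than shut.
Start: joints at [1.323, 0.423, 1.63, -0, 1.089, -0.019], TCP at [141.724, 608.703, 231.319] pointing down, gripper open.
Joint ranges: [-3, 3], [-0.9, 2.11], [0.09, 2.58], [-1.31, 4.45], [0.11, 2.69], [-2.54, 2.54]. Speed limits (rad/s): [2.39, 2.39, 3.01, 3.14, 3.14, 3.14].

### API

Orientations are given as a 3x3 rotation matrix whose columns are the frame's x, y, z axes.
In Python, from station import bot gives the robot as it stands.
- The arm moves only by the shell command python3 -m inch 'ROWS' [OPENING] [FORCE]. ROWS is JSON, a list of rows, each a list of 2 entries, a list of its own where there are three numbers: the shift along the tool's x, y, z each as a share of 500 mm, from -1 to 1, then the turn, a rotation vector about the tool's x, y, z each as a share of 90 degrees, from -1 to 1. A call has 1 to 20 rows; each row is the pose to reach, as a shift and turn from the pose measured when the call began, along the tool's axes at that moment; what a row does not reach only later rows make up. A row lasts 1/8 s, in which the tool goes at most 62.5 mm and 10.7 degrees, less where a joint would pass 70% of its speed; a pose out of reach is approached as far as the arm can. A call with a number of a shift or a turn outside -1 to 1 is refused whole. A call with a gripper value outside its range is refused whole. OPENING is the closure, from 0 (fully open) to 1 (shut), set as the call begins (- or left out, the last holds). The fingers move at their own pace and stop on an object; FORCE is the grip in N (left out, the last holds). Time passes only in rows, so rows that repeat a pose let the fingers close. It gives the time, the measured TCP pose, the force and the opening at its end, in the units of the state.
- bot.state(): the state, without advancing time (a new reading comes with each control period).
- bot.capture(name): name is "scene" or "top" or "wrist"; returns a dict with "img" (420x560x3 uint8, red, green, blue), "z_map" (420x560 float32, mm along the optical axis (not along the pixel's ray), 0 where there is no reading), "intrinsics" (3x3 intrinsics, pixels), "D" ([k1, k2, p1, p2, k3] as OpenCV has them; the pictures are not rectified), "cam_to_world" (4x4, takes a point from camera to world coordinates). Camera axes: x right, y up, looking along -z (the intrinsics and any distortion apply to the point x, -y, -z); pixel columns grow to the right and rows downward; lengths in mm; the calibration is good to about 2 mm. A picture is of the moment at which its call begins.
- bot.finish_job(): hands the job in, once; it reports no verdict.
The state is a dict: "t": time; "q": joint angles; "joint_vel": joint speeds; "joint_torque": joint torques, N m; "tcp_pos": TCP position; "tool_rot": TCP orientation; "contact_force": force on the tool from outside, world axes, zero at the start; "torque": the same for the moment, N m; "width": opening from 0.0 (shut) to 1.0 (fully open).
Only numpy, scipy, OpenCV 4.12 (cv2) and the standard library are available. Lean on these libraries where they do the work, as an engineer would, in place of code of your own. Each camera call takes 0.05 s, during which the arm holds its last target. There are 200 camera calls.

### The job

Fold the clear dust cover of the eye-drop tray up by its red handle bar until it stands upright, and leave it standing so. Then take the label holder out of its stand, lower its plate behind the blue lip on the tray's front edge, and push it gently, without ramming it, down on the orange sprung clip until it is fully home. Finish while still holding it pressed home with the gripper, as a colleague will then lock it, and leave the two drop bottles and the jar alone.

Things in the scene. Friction and masses are not known exactly. Their poses are not given: they have to be found in the camera images.
- cover (a joint): clear dust cover over the tray, hinged on the tray's far edge, 155 mm from hinge to grey front edge, 172 mm wide, 4 mm thick, 0.18 kg. Value in rad: 0 = closed and level, 1.571 = upright, stops at 2.2. The hinge is stiff (about 0.4 N m), so the cover stays where it is left; there is no stop at upright. Starts nearly closed. Closed, it covers the rail
- cover_bar (a point): middle of the red round handle bar of the cover: 10 mm thick, 90 mm clear length parallel to the hinge (along this point's y), carried by two arms with its axis 40 mm in front of the cover's front edge (35 mm clear), in the cover's plane, so that a finger fits between bar and edge; 195 mm from the hinge line. The point turns with the cover; y along the bar
- cover_hinge (a point): middle of the cover's hinge line, 64 mm above the table, fixed to the tray. Axes of the tray: x from the tray's front (rail, robot side) to its back (hinge), y along the hinge, z up. The white tray is 130 mm in x, 170 mm in y, 58 mm high
- rail_mid (a point): middle of the label rail's channel on the tray's front edge, level with the top of the lip, 45 mm above the table; 134.5 mm in front of the hinge; axes as the tray's. The channel runs along y, open upwards: 9 mm wide in x between the blue lip and the tray's front wall, 90 mm long between end cheeks. Above it both sides flare outwards at 45 degrees to a mouth about 30 mm wide, 55 mm above the table
- clip (a joint): orange sprung clip, the floor of the channel along its whole length: how far it is pressed down, m. 0 = free, its top 18 mm below the lip's top (27 mm above the table); 0.012 = on its stop (top 15 mm above the table). Spring: about 3 N at first touch, about 13 N at the stop; it pushes back up when let go
- holder_mid (a point): centre, half-way up, of the label holder, which at the start stands upright in the stand's groove: a white plate 5 mm thick (x), 64 mm wide (y), 62 mm high with a yellow card, and on top of it a green grip block 12 mm thick (x), 46 mm wide (y), 24 mm high (from 60 to 84 mm above the foot). Overall 84 mm high; this point is 42 mm above the foot and 30 mm below the middle of the grip block. z up; front and back are alike. 30 to 65 g
- holder_foot (a point): middle of the underside of the label holder's plate
- holder: the label holder itself; origin in the middle of its foot, axes as point holder_mid
- tray: the tray, fixed to the table; origin under its middle, axes as point cover_hinge. Its compartments hold fixed little bottles, all below the closed cover
- stand: grey stand, fixed, 44 mm (x) by 90 mm (y), 22 mm high; a groove along y, 7 mm wide and 18 mm deep, holds the label holder's foot 4 mm above the table; origin under its middle
- drops_a: loose white drop bottle with green cap, 32 mm across, 70 mm high, to be left alone; origin at its underside
- drops_b: loose white drop bottle with blue label and orange cap, 36 mm across, 80 mm high, to be left alone; origin at its underside
- jar: loose jar with steel cap, 64 mm across, 85 mm high, to be left alone; origin at its underside
Mind the look-alikes: they are no part of the job. Of the things like the holder, leave any that is purple; of the rest the smaller one is meant.

How it is judged:
By the outcome, as a careful person would: the job done as asked, in the order asked, and still so for the second after the job is handed in, while the arm keeps its last pose, push and grip.
It also fails if it takes over 64 s, if anything falls off the work surface, if the arm or the gripper's body presses on something with over 40 N, if the wrist force passes 120 N, or if a joint passes its speed limit or range.

## Working session

There is one attempt and no reset: what is moved stays moved. The work goes in short steps, Python scripts to look and compute and a shell command to move; the robot and the scene stay as the last step left them, time stands still between calls to the robot, and variables do not carry over. Pictures are saved under pics/ and viewed, on a budget of 10 in all, crops included, one or two more only if the job needs it, and the job is handed in when it is done.

```bash
ls; mkdir -p pics; cat > h.py <<'E'
import numpy as np, cv2
from station import bot
def cap(n,save=None):
    c=bot.capture(n)
    if save: cv2.imwrite('pics/'+save,cv2.cvtColor(c['img'],cv2.COLOR_RGB2BGR))
    np.savez('last_'+n+'.npz',**{k:np.array(v) for k,v in c.items()}); return c
def load(n): return dict(np.load('last_'+n+'.npz'))
def ray(c,uv):
    p=cv2.undistortPoints(np.array(uv,float).reshape(-1,1,2),c['intrinsics'],c['D'])[:,0]
    d=np.c_[p[:,0],-p[:,1],-np.ones(len(p))]; T=c['cam_to_world']
    return T[:3,3], d@T[:3,:3].T
def onz(c,uv,z):
    o,d=ray(c,uv); return o+d*((z-o[2])/d[:,2])[:,None]
def depth(c,uv):
    uv=np.array(uv).reshape(-1,2); o,d=ray(c,uv); z=c['z_map'][uv[:,1].astype(int),uv[:,0].astype(int)]
    return o+d*z[:,None]
def mv(target,R=None):
    "shift/turn shares for a world TCP target"
    from scipy.spatial.transform import Rotation as Ro
    s=bot.state(); A=np.array(s['tool_rot']); sh=A.T@(np.array(target)-s['tcp_pos'])/500
    r=np.zeros(3) if R is None else Ro.from_matrix(A.T@R).as_rotvec()/(np.pi/2)
    return sh.round(4),r.round(4)
E
python3 - <<'E'
from h import *
a=cap('scene','s1.png');b=cap('top','t1.png')
s=bot.state();print(s)
print(a['cam_to_world'],b['cam_to_world'])
E
```

```text
pics
{'t': 0.1, 'q': array([ 1.32300402e+00,  4.23752817e-01,  1.63057344e+00,  4.07056072e-06,
        1.08859148e+00, -1.89984881e-02]), 'joint_vel': array([ 9.18668077e-04, -1.71999868e-03, -3.43480555e-03,  7.57130440e-05,
        5.69369152e-04, -6.03760857e-05]), 'joint_torque': array([-4.98992322e-04, -5.58429229e+01, -2.82446891e+01, -3.21739435e-05,
        3.09653478e-03, -1.43761270e-05]), 'tcp_pos': array([141.61020892, 608.2662255 , 230.64643496]), 'tool_rot': array([[-9.73940236e-01,  2.26804563e-01, -3.28491070e-04],
       [ 2.26804799e-01,  9.73939390e-01, -1.28372255e-03],
       [ 2.87762607e-05, -1.32477239e-03, -9.99999122e-01]]), 'contact_force': array([-0.02864445,  0.07506992,  0.08456427]), 'torque': array([-0.00681265,  0.00701118, -0.00888376]), 'width': 1.0008187714858963}
[[ 5.08229369e-01 -6.07460257e-01  6.10487464e-01  1.21239182e+03]
 [ 8.61211659e-01  3.55041799e-01 -3.63675404e-01 -3.86936454e+02]
 [ 4.16978697e-03  7.10589443e-01  7.03594525e-01  8.45987831e+02]
 [ 0.00000000e+00  0.00000000e+00  0.00000000e+00  1.00000000e+00]] [[ 2.70664409e-02  9.82457369e-01 -1.84512673e-01  3.17674515e+02]
 [-9.99164612e-01  3.22425096e-02  2.51097181e-02  4.03682446e+01]
 [ 3.06183792e-02  1.83678902e-01  9.82509326e-01  1.24189035e+03]
 [ 0.00000000e+00  0.00000000e+00  0.00000000e+00  1.00000000e+00]]
```

View pics/s1.png

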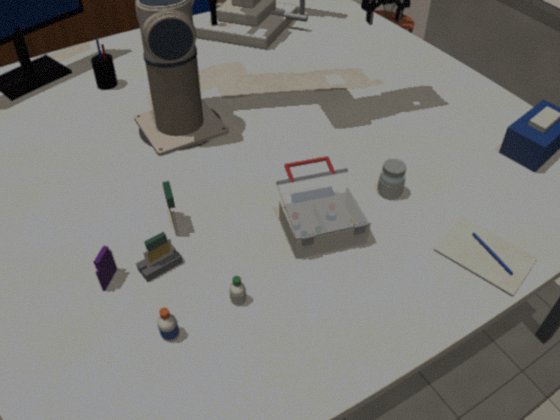

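View pics/t1.png

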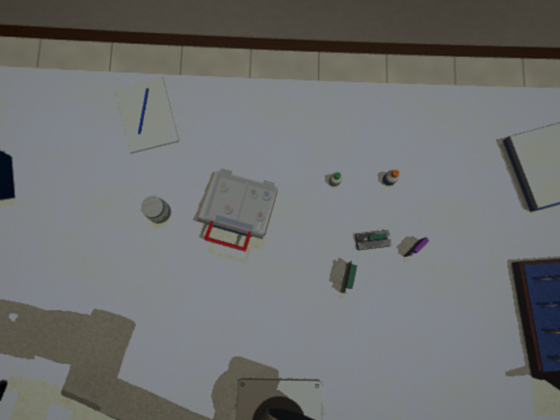

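In the scene view, the green holder in the grey stand is at (158,250) and a free-standing green one is at (170,205). The purple one is at (105,268). The tray with its red bar is at (320,205). I'll enlarge both views to confirm which holder is meant and measure by colour.

```bash
python3 - <<'E'
from h import *
a=load('scene');b=load('top')
def crop(c,x0,y0,w,h,k): return cv2.resize(cv2.cvtColor(c['img'][y0:y0+h,x0:x0+w],cv2.COLOR_RGB2BGR),(w*k,h*k),interpolation=cv2.INTER_CUBIC)
A=crop(a,80,150,140,150,2);A=cv2.resize(A,(400,400));B=cv2.resize(crop(b,310,200,130,130,3),(400,400))
cv2.imwrite('pics/c1.png',np.hstack([A,B]))
def comps(c,lo,hi,nm,minA=15):
    hsv=cv2.cvtColor(c['img'],cv2.COLOR_RGB2HSV); m=cv2.inRange(hsv,np.array(lo),np.array(hi))
    n,l,st,ce=cv2.connectedComponentsWithStats(m)
    for i in range(1,n):
        if st[i,4]>=minA:
            ys,xs=np.where(l==i); P=depth(c,np.c_[xs,ys]); P=P[c['z_map'][ys,xs]>0]
            (r)=cv2.minAreaRect(np.c_[xs,ys].astype(np.float32))
            print(nm,ce[i].round(1),st[i,4],'med',np.median(P,0).round(),'min',np.percentile(P,3,0).round(),'max',np.percentile(P,97,0).round(),r)
for c,n in((a,'scene'),(b,'top')):
    comps(c,(65,90,30),(95,255,255),n+' green'); comps(c,(0,150,90),(6,255,255),n+' red',40); comps(c,(174,150,90),(180,255,255),n+' red2',40)
E
```

```text
scene green [167.5 190.6] 47 med [ 376. -170.  110.] min [ 352. -177.  107.] max [ 399. -162.  111.] ((167.55767822265625, 190.28846740722656), (14.904828071594238, 4.5106706619262695), 78.69007110595703)
scene green [236.1 279.3] 23 med [ 644. -140.   70.] min [ 638. -145.   68.] max [ 651. -133.   72.] ((236.5, 279.5), (5.0, 5.0), 90.0)
scene red [326.1 162.6] 47 med [466. 190. 109.] min [453. 172. 102.] max [498. 196. 113.] ((326.5646667480469, 162.5750732421875), (21.38533592224121, 7.977451801300049), 35.21759033203125)
top green [337.1 175. ] 22 med [ 641. -137.   69.] min [ 636. -142.   67.] max [ 648. -131.   73.] ((337.0, 175.0), (4.0, 4.0), 90.0)
top green [377.4 236.5] 70 med [ 476. -238.   88.] min [ 469. -258.   82.] max [ 483. -219.   92.] ((377.4059753417969, 236.55938720703125), (4.179156303405762, 17.01513671875), 84.2894058227539)
top green [350.8 276. ] 129 med [ 373. -166.  108.] min [ 347. -175.  102.] max [ 397. -157.  112.] ((350.6922912597656, 276.0384521484375), (5.6873674392700195, 22.553354263305664), 11.309932708740234)
top red [226.2 239.1] 210 med [451. 151. 110.] min [432.  91. 101.] max [495. 198. 115.] ((227.45980834960938, 235.6425018310547), (43.03877258300781, 19.248992919921875), 15.751173973083496)
```

View pics/c1.png

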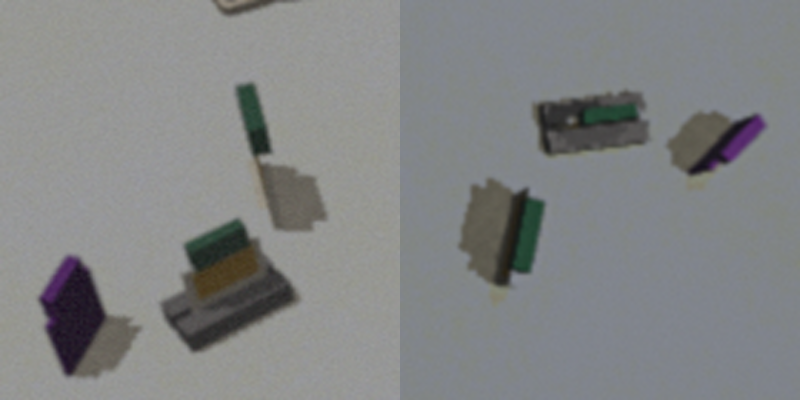

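The crop confirms that the holder in the stand is the one to take: green, top at about 88 mm. The free-standing green one is taller (top at about 110 mm) and the purple one is excluded. Next I'll estimate the bar line and work out a move above it.

```bash
cat >> h.py <<'E'
def down(yaw):
    y=np.array([np.cos(yaw),np.sin(yaw),0]); z=np.array([0,0,-1.]); return np.c_[np.cross(y,z),y,z]
def redmask(c):
    h=cv2.cvtColor(c['img'],cv2.COLOR_RGB2HSV); return cv2.inRange(h,np.array((0,130,60)),np.array((7,255,255)))|cv2.inRange(h,np.array((173,130,60)),np.array((180,255,255)))
E
python3 - <<'E'
from h import *
b=load('top');m=redmask(b);ys,xs=np.where(m[150:300,150:300]);ys+=150;xs+=150
P=depth(b,np.c_[xs,ys]);yaw=-0.27
for _ in range(4):
    ex=np.array([np.cos(yaw),np.sin(yaw)]);ey=np.array([-ex[1],ex[0]])
    u=P[:,:2]@ex;v=P[:,:2]@ey;k=(u<np.percentile(u,10)+9)&(P[:,2]>80)
    f=np.polyfit(v[k],u[k],1);yaw-=np.arctan(f[0])
print('yaw',yaw,'bar u',np.median(u[k]),'v',v[k].min(),v[k].max(),'z',np.median(P[k,2]),k.sum())
mid=ex*np.median(u[k])+ey*(v[k].min()+v[k].max())/2;print('mid',mid)
z=np.median(P[k,2])-4;th=np.arcsin((z-64)/195);h=mid+ex*195*np.cos(th);print('theta',th,'hinge',h,'rail',h-ex*134.5)
print(mv([450,130,340],down(yaw)))
# stand / jar
g=b['img'].astype(int);
for nm,r in(('jar',(140,190,35,40)),('stand',(350,226,45,28))):
    x0,y0,w,hh=r;xx,yy=np.meshgrid(range(x0,x0+w),range(y0,y0+hh));Q=depth(b,np.c_[xx.ravel(),yy.ravel()])
    Q=Q[Q[:,2]>14];
    if nm=='stand': Q=Q[Q[:,2]<30]
    r=cv2.minAreaRect(Q[:,:2].astype(np.float32));print(nm,r,np.median(Q,0),len(Q))
E
```

```text
yaw -0.4876589885029233 bar u 342.88178619506266 v 164.8595542315258 370.6007796923938 z 111.58821775624324 98
mid [421.65847664 107.01163808]
theta 0.2254339180029104 hinge [595.6370388   30.48368775] rail [472.52126773  84.6386221 ]
(array([-0.8176, -0.792 , -0.2177]), array([-6.0000e-04,  8.0000e-04,  1.1648e+00]))
jar ((424.58587646484375, 214.0070037841797), (402.9079895019531, 63.1427001953125), 49.472110748291016) [531.39644147 336.69582644  82.86866158] 612
stand ((477.2922668457031, -243.87960815429688), (44.2080192565918, 91.5744400024414), 8.815179824829102) [ 471.10331784 -240.13892607   21.92277803] 396
```

```bash
python3 -c "
from h import *
print(mv([430,140,360],down(-0.27)))"
```

```text
(array([-0.7742, -0.7817, -0.2577]), array([-7.0000e-04,  7.0000e-04,  1.0262e+00]))
```

```bash
python3 -m inch '[[[-0.77,-0.78,-0.26],[0,0,1]],[[-0.77,-0.78,-0.26],[0,0,1]],[[-0.77,-0.78,-0.26],[0,0,1]],[[-0.77,-0.78,-0.26],[0,0,1]],[[-0.77,-0.78,-0.26],[0,0,1]],[[-0.77,-0.78,-0.26],[0,0,1]],[[-0.77,-0.78,-0.26],[0,0,1]],[[-0.77,-0.78,-0.26],[0,0,1]],[[-0.77,-0.78,-0.26],[0,0,1]],[[-0.77,-0.78,-0.26],[0,0,1]],[[-0.77,-0.78,-0.26],[0,0,1]],[[-0.77,-0.78,-0.26],[0,0,1]],[[-0.77,-0.78,-0.26],[0,0,1]]]' 0.5 40
python3 - <<'E'
from h import *
cap('wrist','w1.png');s=bot.state();print(s['t'],s['tcp_pos'],s['tool_rot'],s['width'])
E
```

```text
t: 1.72
tcp_pos: [427.5, 142.3, 360.8]
tool_rot: [[0.224, 0.975, -0.001], [0.974, -0.224, -0.001], [-0.002, -0.001, -1.0]]
contact_force: [0.4, 0.1, -0.2]
width: 0.496
1.775 [427.57325138 142.21217301 360.87732395] [[ 2.24626194e-01  9.74444574e-01 -9.19180006e-04]
 [ 9.74443661e-01 -2.24627352e-01 -1.45044479e-03]
 [-1.61985103e-03 -5.69881236e-04 -9.99998526e-01]] 0.5023761042503941
```

View pics/w1.png

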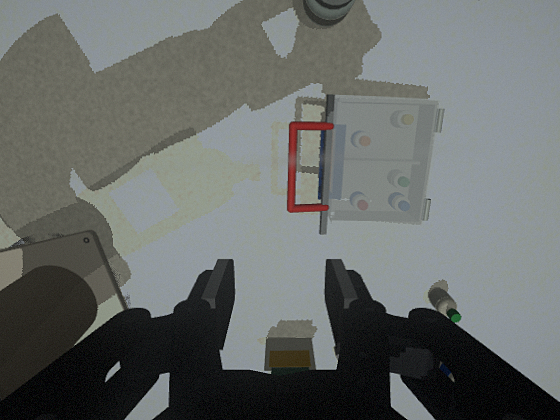

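The wrist view shows the red bar from (295,124) to (292,210). The cover's grey front edge is at column 325, the blue lip lies under the cover at (335,150), and the hinge lugs are at (438,118) and (427,208).

```bash
cat > bar.py <<'E'
from h import *
def barpose(c,x0=0,x1=560,y0=0,y1=420,zmin=85,zmax=140):
    m=redmask(c);m[:y0]=0;m[y1:]=0;m[:,:x0]=0;m[:,x1:]=0
    n,l,st,_=cv2.connectedComponentsWithStats(m);i=1+np.argmax(st[1:,4]);ys,xs=np.where(l==i)
    P=depth(c,np.c_[xs,ys]);return np.c_[xs,ys],P
E
python3 - <<'E'
from bar import *
c=load('wrist');uv,P=barpose(c)
k=uv[:,0]<300
Q=P[k];Q=Q[(Q[:,2]>80)&(Q[:,2]<140)]
m=np.median(Q,0);d=np.linalg.svd(Q-Q.mean(0),full_matrices=False)[2][0];d*=np.sign(d[1])
t=(Q-m)@d;print('bar',m,'dir',d,'yaw',np.arctan2(-d[0],d[1]),'ext',np.percentile(t,[1,99]),'zmed',np.percentile(Q[:,2],[10,50,90]))
mid=m+d*np.percentile(t,[1,99]).mean();print('mid',mid)
# arm pixels
A=P[~k];print('arms',A[::12].round())
for p in [(330,97),(322,230),(436,103),(426,222),(438,118),(427,208)]:print(p,depth(c,p).round(1))
for p in [(438,118),(427,208)]: print('onz64',onz(c,[p],64).round(1))
E
```

```text
bar [437.71235644 123.06789041 110.8540174 ] dir [0.1758236  0.9842681  0.01738863] yaw -0.17676934406322622 ext [-25.71190464  30.85128091] zmed [109.01476953 110.8540174  112.1532507 ]
mid [438.16416825 125.59715248 110.89870076]
arms [[459.  99. 102.]
 [446. 102. 105.]
 [461.  98. 103.]
 [476.  94. 102.]
 [456.  98. 105.]
 [470.  94. 102.]
 [451.  99. 107.]
 [465.  94. 104.]
 [445.  99. 109.]
 [460.  95. 105.]
 [475.  90. 102.]
 [455.  95. 106.]
 [470.  90. 103.]
 [450.  95. 108.]
 [464.  91. 104.]
 [447.  94. 107.]]
(330, 97) [[504.4 219.8 100.2]]
(322, 230) [[464.6  61.9 100.3]]
(436, 103) [[640.1 184.2  66.8]]
(426, 222) [[ 6.366e+02 -9.000e-01 -4.000e-01]]
(438, 118) [[640.1 165.3  68.1]]
(427, 208) [[613.1  49.1  69.6]]
onz64 [[642.  164.9  64. ]]
onz64 [[615.3  47.   64. ]]
```

```bash
python3 - <<'E'
from bar import *
c=load('wrist');m=redmask(c);ys,xs=np.where(m);k=(xs>280)&(xs<336)&(ys>110)&(ys<222);xs=xs[k];ys=ys[k]
P=depth(c,np.c_[xs,ys]);ok=(P[:,2]>80)&(P[:,2]<140);P=P[ok];xs=xs[ok];ys=ys[ok]
b=(xs<304)&(ys>130)&(ys<204);Q=P[b]
d=np.linalg.svd(Q-Q.mean(0),full_matrices=False)[2][0];d*=np.sign(d[1]);yaw=np.arctan2(-d[0],d[1])
ex=np.array([np.cos(yaw),np.sin(yaw)]);ey=np.array([-ex[1],ex[0]])
v=P[:,:2]@ey;u=Q[:,:2]@ex
vm=np.percentile(v,[1,99]);print('yaw',yaw,'u',np.percentile(u,[3,50,97]),'v',vm,'z',np.percentile(Q[:,2],[5,50,95]))
mid=ex*np.percentile(u,[3,97]).mean()+ey*vm.mean();z=np.percentile(Q[:,2],95)-5
th=np.arcsin((z-64)/195);h=mid+ex*195*np.cos(th)
print('bar',mid,z,'theta',th,'hinge',h,'rail',h-134.5*ex)
print(mv([*mid,z+60],down(yaw)))
E
```

```text
yaw -0.24467321866792419 u [389.73008746 393.52436973 397.73732771] v [199.76679042 306.99115392] z [108.82741799 110.87248949 112.50824365]
bar [443.38529599 150.45469528] 107.50824364523748 theta 0.22501316797897086 hinge [627.80820573 104.40881492] rail [497.31408163 136.9899993 ]
(array([0.0238, 0.0273, 0.3867]), array([-0.0004,  0.001 ,  0.0115]))
```

```bash
python3 -m inch '[[[0.024,0.027,0.1],[0,0,0.012]],[[0.024,0.027,0.2],[0,0,0.012]],[[0.024,0.027,0.3],[0,0,0.012]],[[0.024,0.027,0.4],[0,0,0.012]],[[0.024,0.027,0.42],[0,0,0.012]],[[0.024,0.027,0.42],[0,0,0.012]]]' 0.72 40
python3 - <<'E'
from h import *
s=bot.state();print(mv([443.4,150.5,88],down(-.242)),s['width'])
c=cap('wrist','w2.png')
E
```

```text
t: 2.52
tcp_pos: [443.4, 151.0, 151.2]
tool_rot: [[0.242, 0.97, -0.001], [0.97, -0.242, -0.002], [-0.002, -0.001, -1.0]]
contact_force: [0.6, 0.7, 0.4]
width: 0.281
(array([-0.0008,  0.0003,  0.1264]), array([-0.0006,  0.0012, -0.0016])) 0.2812840021118946
```

View pics/w2.png

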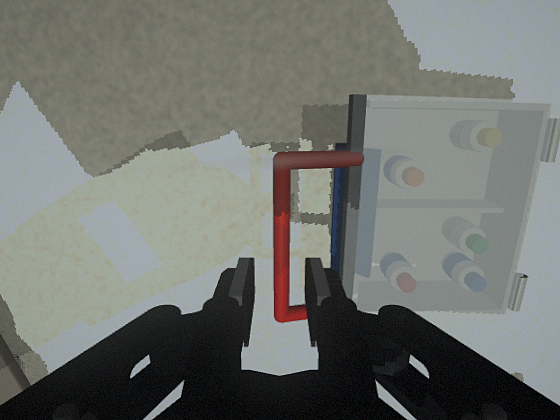

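The wrist view shows the bar at column 283, between the fingers at columns 247 and 315, with clearance to the dark cover edge. Descending to grasp.

```bash
python3 -m inch '[[[0,0,0.08],[0,0,0]],[[0,0,0.126],[0,0,0]],[[0,0,0.126],[0,0,0]],[[0,0,0.126],[0,0,0]]]' 0.72 40 && python3 -m inch '[[[0,0,0],[0,0,0]],[[0,0,0],[0,0,0]],[[0,0,0],[0,0,0]],[[0,0,0],[0,0,0]]]' 1 40
python3 - <<'E'
from h import *
# arc way-points relative to grasp, tool y = tray x, tool z = down
th0=0.225
for a in np.linspace(th0,1.571,13):
    print(round(a,3),'y',round(195*(np.cos(th0)-np.cos(a))/500,4),'z',round(-195*(np.sin(a)-np.sin(th0))/500,4))
E
```

```text
t: 3.08
tcp_pos: [445.6, 151.6, 90.9]
tool_rot: [[0.242, 0.97, 0.004], [0.97, -0.242, -0.0], [0.001, 0.004, -1.0]]
contact_force: [1.0, 0.1, 1.1]
width: 0.277
t: 3.58
tcp_pos: [444.9, 152.0, 91.9]
tool_rot: [[0.243, 0.97, 0.003], [0.97, -0.243, 0.001], [0.001, 0.003, -1.0]]
contact_force: [-4.3, 3.5, 2.2]
width: 0.097
0.225 y 0.0 z -0.0
0.337 y 0.0121 z -0.042
0.449 y 0.0289 z -0.0824
0.562 y 0.0501 z -0.1206
0.674 y 0.0754 z -0.1563
0.786 y 0.1045 z -0.1889
0.898 y 0.1371 z -0.218
1.01 y 0.1728 z -0.2433
1.122 y 0.2111 z -0.2644
1.234 y 0.2515 z -0.2811
1.347 y 0.2935 z -0.2932
1.459 y 0.3366 z -0.3005
1.571 y 0.3802 z -0.303
```

```bash
python3 -m inch '[[[0,0.006,-0.021],[0,0,0]],[[0,0.012,-0.042],[0,0,0]],[[0,0.020,-0.062],[0,0,0]],[[0,0.029,-0.082],[0,0,0]],[[0,0.039,-0.102],[0,0,0]],[[0,0.05,-0.121],[0,0,0]],[[0,0.063,-0.139],[0,0,0]],[[0,0.075,-0.156],[0,0,0]],[[0,0.09,-0.173],[0,0,0]],[[0,0.1045,-0.189],[0,0,0]],[[0,0.12,-0.204],[0,0,0]],[[0,0.137,-0.218],[0,0,0]]]' && python3 -c "
from h import *
s=bot.state();print(s['contact_force'],s['torque'],s['width']);p=s['tcp_pos'];print(p)
h=np.array([627.8,104.4,64]);e=np.array([.971,-.24,0]);r=p+[0,0,19]-h;print('r',np.hypot(r@e,r[2]),'th',np.arctan2(r[2],-(r@e)))
import math
for a in np.linspace(.9,1.571,9): print(round(a,3),mv(h-195*math.cos(a)*e+[0,0,195*math.sin(a)-19]))"
```

```text
t: 5.08
tcp_pos: [509.1, 135.9, 202.3]
tool_rot: [[0.243, 0.97, -0.002], [0.97, -0.243, 0.002], [0.002, -0.002, -1.0]]
contact_force: [-11.6, 6.0, 7.7]
width: 0.1
[-11.56526451   6.02330795   7.74299721] [ 1.08833176  2.0514512  -0.02549324] 0.10032481058464786
[509.10197396 135.93407477 202.26109743]
r 199.54141980374519 th 0.9077365752382607
0.9 (array([-0.0043,  0.0031,  0.009 ]), array([0., 0., 0.]))
0.984 (array([-0.0041,  0.0296, -0.0103]), array([0., 0., 0.]))
1.068 (array([-0.004 ,  0.0575, -0.0273]), array([0., 0., 0.]))
1.152 (array([-0.0039,  0.0868, -0.0419]), array([0., 0., 0.]))
1.236 (array([-0.0038,  0.1171, -0.054 ]), array([0., 0., 0.]))
1.319 (array([-0.0036,  0.1484, -0.0635]), array([0., 0., 0.]))
1.403 (array([-0.0035,  0.1804, -0.0704]), array([0., 0., 0.]))
1.487 (array([-0.0034,  0.2129, -0.0746]), array([0., 0., 0.]))
1.571 (array([-0.0033,  0.2455, -0.076 ]), array([0., 0., 0.]))
```

```bash
python3 -m inch '[[[0,0.013,-0.01],[0,0,0]],[[0,0.028,-0.019],[0,0,0]],[[0,0.042,-0.028],[0,0,0]],[[0,0.057,-0.035],[0,0,0]],[[0,0.072,-0.043],[0,0,0]],[[0,0.087,-0.05],[0,0,0]],[[0,0.102,-0.056],[0,0,0]],[[0,0.117,-0.062],[0,0,0]],[[0,0.132,-0.067],[0,0,0]],[[0,0.148,-0.071],[0,0,0]],[[0,0.164,-0.075],[0,0,0]],[[0,0.18,-0.078],[0,0,0]],[[0,0.196,-0.081],[0,0,0]],[[0,0.213,-0.083],[0,0,0]],[[0,0.229,-0.084],[0,0,0]],[[0,0.2455,-0.084],[0,0,0]],[[0,0.2455,-0.084],[0,0,0]],[[0,0.2455,-0.084],[0,0,0]]]' && python3 - <<'E'
from h import *
s=bot.state();p=s['tcp_pos']
h=np.array([627.8,104.4,64]);e=np.array([.971,-.24,0]);r=p+[0,0,15]-h;print(s['width'],'r',np.hypot(r@e,r[2]),'th',np.arctan2(r[2],-(r@e)))
a=cap('scene');b=cap('top');cap('wrist')
A=cv2.resize(a['img'][60:270,230:430],(400,420));B=cv2.resize(load('wrist')['img'],(400,300))
B=cv2.copyMakeBorder(B,0,120,0,0,0)
cv2.imwrite('pics/m1.png',cv2.cvtColor(np.hstack([A,B]),cv2.COLOR_RGB2BGR))
E
```

```text
t: 7.32
tcp_pos: [629.3, 105.9, 244.5]
tool_rot: [[0.243, 0.97, 0.001], [0.97, -0.243, 0.002], [0.002, 0.0, -1.0]]
contact_force: [2.6, 2.5, 4.8]
width: 0.098
0.09795165997196402 r 195.50988674726082 th 1.576617408287076
```

View pics/m1.png

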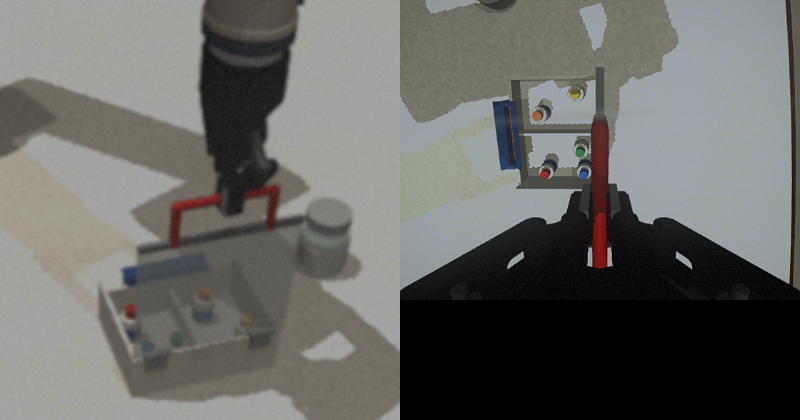

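The cover is upright and the blue rail is now visible. I'll release, go straight up, and check the cover and measure the rail.

```bash
python3 -m inch '[[[0,0,0],[0,0,0]],[[0,0,0],[0,0,0]],[[0,0,0],[0,0,0]],[[0,0,-0.05],[0,0,0]],[[0,0,-0.14],[0,0,0]],[[0,-0.1,-0.24],[0,0,0]],[[0,-0.2,-0.26],[0,0,0]],[[0,-0.24,-0.26],[0,0,0]],[[0,-0.24,-0.26],[0,0,0]],[[0,-0.24,-0.26],[0,0,0]]]' 0.7 40; python3 - <<'E'
from h import *
c=cap('wrist','w3.png');a=cap('scene')
def bl(c):
    h=cv2.cvtColor(c['img'],cv2.COLOR_RGB2HSV);m=cv2.inRange(h,np.array((105,110,30)),np.array((125,255,255)))
    n,l,st,ce=cv2.connectedComponentsWithStats(m)
    for i in range(1,n):
        if st[i,4]>150:
            ys,xs=np.where(l==i);P=depth(c,np.c_[xs,ys]);print('blue',ce[i],st[i,4],np.percentile(P,[2,50,98],axis=0).round(1).tolist())
bl(c)
m=redmask(c);ys,xs=np.where(m);P=depth(c,np.c_[xs,ys]);P=P[P[:,2]>200];print('bar',len(P),np.percentile(P,[2,50,98],axis=0).round(1))
if len(P): print(np.percentile((P-[627.8,104.4,64])@np.array([.971,-.24,0]),[3,50,97]))
E
```

```text
t: 8.72
tcp_pos: [513.2, 134.7, 373.9]
tool_rot: [[0.243, 0.97, -0.0], [0.97, -0.243, 0.002], [0.002, -0.001, -1.0]]
contact_force: [0.2, -1.2, 0.9]
width: 0.3
blue [268.39197531 142.25      ] 324 [[490.5, 159.8, 44.9], [507.3, 174.8, 50.5], [523.0, 186.8, 55.3]]
blue [269.19589552 188.25186567] 536 [[473.6, 87.3, 44.5], [490.2, 111.1, 50.3], [509.4, 136.9, 55.3]]
bar 1402 [[612.3  56.2 259.7]
 [626.3 105.9 262.8]
 [639.3 150.  264.6]]
[-5.36420395 -1.96161589  2.96555356]
```

View pics/w3.png

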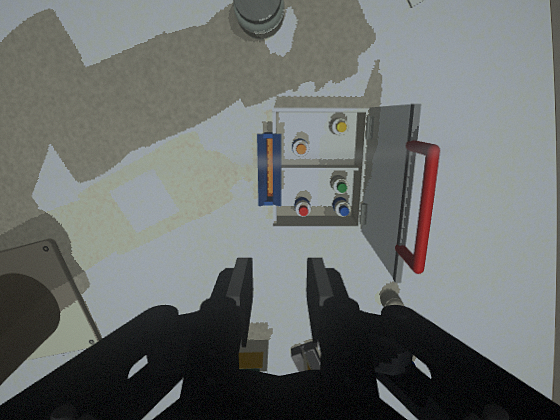

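The cover stands upright on its own: the bar is 1 mm from above the hinge at z≈259. The rail's blue channel with the orange clip strip is at (269,138–200). I'll measure the clip and plan the move over the holder.

```bash
cat > rail.py <<'E'
from h import *
def rail(c,x0,x1,y0,y1,z=27):
    h=cv2.cvtColor(c['img'],cv2.COLOR_RGB2HSV);m=cv2.inRange(h,np.array((8,120,80)),np.array((25,255,255)))
    r=np.zeros_like(m);r[y0:y1,x0:x1]=m[y0:y1,x0:x1];ys,xs=np.where(r)
    P=onz(c,np.c_[xs,ys],z)[:,:2];q=cv2.minAreaRect(P.astype(np.float32));bp=cv2.boxPoints(q)
    D=depth(c,np.c_[xs,ys]);print('n',len(xs),'z',np.percentile(D[:,2],[10,50,90]),q)
    d=np.linalg.svd(P-P.mean(0),full_matrices=False)[2][0];d*=np.sign(d[1]);print('centre',q[0],'yaw',np.arctan2(-d[0],d[1]))
E
python3 - <<'E'
from rail import *
c=load('wrist');rail(c,255,285,125,210)
b=load('top')
h=cv2.cvtColor(b['img'],cv2.COLOR_RGB2HSV);m=cv2.inRange(h,np.array((65,90,30)),np.array((95,255,255)));ys,xs=np.where(m);k=(xs>355)&(xs<395)&(ys>225)&(ys<250)
P=onz(b,np.c_[xs[k],ys[k]],88);print(cv2.minAreaRect(P[:,:2].astype(np.float32)))
print(mv([475,-239,250],down(.12)))
E
```

```text
n 239 z [25.23548666 26.58489061 27.80599621] ((497.5245361328125, 136.59405517578125), (83.31649780273438, 7.540605545043945), 75.5773696899414)
centre (497.5245361328125, 136.59405517578125) yaw -0.23594142954302097
((476.3522644042969, -238.93063354492188), (10.270819664001465, 44.533790588378906), 8.16065788269043)
(array([-0.7438,  0.1083,  0.2462]), array([-0.0007, -0.0011, -0.2332]))
```

```bash
python3 -m inch '[[[-0.12,0.02,0],[0,0,-0.1]],[[-0.24,0.04,0],[0,0,-0.2]],[[-0.36,0.06,0],[0,0,-0.24]],[[-0.48,0.08,0.05],[0,0,-0.24]],[[-0.6,0.1,0.12],[0,0,-0.24]],[[-0.744,0.108,0.2],[0,0,-0.24]],[[-0.744,0.108,0.246],[0,0,-0.24]],[[-0.744,0.108,0.246],[0,0,-0.24]],[[-0.744,0.108,0.246],[0,0,-0.24]],[[-0.744,0.108,0.246],[0,0,-0.24]]]' 0.4 40; python3 - <<'E'
from h import *
c=cap('wrist','w4.png');h=cv2.cvtColor(c['img'],cv2.COLOR_RGB2HSV);m=cv2.inRange(h,np.array((65,90,30)),np.array((95,255,255)))
n,l,st,ce=cv2.connectedComponentsWithStats(m)
for i in range(1,n):
    if st[i,4]>100:
        ys,xs=np.where(l==i);P=depth(c,np.c_[xs,ys]);k=P[:,2]>85
        print(ce[i],st[i,4],np.percentile(P[:,2],[5,50,95]),cv2.minAreaRect(P[k][:,:2].astype(np.float32)))
E
```

```text
t: 10.07
tcp_pos: [476.0, -238.7, 251.4]
tool_rot: [[-0.131, 0.991, 0.001], [0.991, 0.131, 0.001], [0.001, 0.001, -1.0]]
contact_force: [-0.3, 0.3, 0.5]
width: 0.603
[185.96747967 114.42276423] 123 [106.79149113 108.13703939 109.31958395] ((389.13616943359375, -172.4771728515625), (13.742143630981445, 22.42889404296875), 78.0651626586914)
[464.68981481 112.75462963] 216 [67.86964427 69.33623711 70.7612535 ] ((0.0, 0.0), (0.0, 0.0), 0.0)
[278.96268657 205.32835821] 268 [86.52923186 87.63610778 88.84019881] ((472.4207458496094, -214.07623291015625), (10.599907875061035, 99.04536437988281), 7.870972633361816)
```

View pics/w4.png

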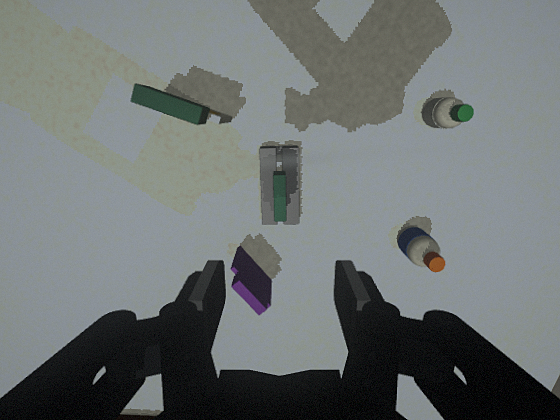

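The green grip block is at (279,172–220), in line with the jaws. The purple look-alike at (250,280) is clear of the fingers.

```bash
python3 - <<'E'
from h import *
c=load('wrist');h=cv2.cvtColor(c['img'],cv2.COLOR_RGB2HSV);m=cv2.inRange(h,np.array((65,90,30)),np.array((95,255,255)))
m[:, :260]=0;m[:,300:]=0;m[:165]=0;m[230:]=0;ys,xs=np.where(m)
P=onz(c,np.c_[xs,ys],88)[:,:2];q=cv2.minAreaRect(P.astype(np.float32));print(q)
d=np.linalg.svd(P-P.mean(0),full_matrices=False)[2][0];d*=np.sign(d[1]);yaw=np.arctan2(-d[0],d[1]);print('yaw',yaw)
print(mv([*q[0],61],down(yaw)))
E
```

```text
((476.14361572265625, -240.93072509765625), (10.530110359191895, 44.06206130981445), 7.8528008460998535)
yaw 0.17660689517562436
(array([-0.0049, -0.0005,  0.3808]), array([ 0.0007, -0.0003, -0.0284]))
```

```bash
python3 -m inch '[[[-0.005,0,0.1],[0,0,-0.006]],[[-0.005,0,0.2],[0,0,-0.006]],[[-0.005,0,0.28],[0,0,-0.006]],[[-0.005,0,0.34],[0,0,-0.006]],[[-0.005,0,0.38],[0,0,-0.006]],[[-0.005,0,0.38],[0,0,-0.006]],[[-0.005,0,0.38],[0,0,-0.006]]]' 0.5 40; python3 -m inch '[[[0,0,0],[0,0,0]],[[0,0,0],[0,0,0]],[[0,0,0],[0,0,0]],[[0,0,0],[0,0,0]],[[0,0,0],[0,0,0]]]' 1 60
```

```text
t: 11.0
tcp_pos: [477.4, -241.0, 62.6]
tool_rot: [[-0.142, 0.99, 0.003], [0.99, 0.142, -0.0], [-0.001, 0.003, -1.0]]
contact_force: [0.2, -0.1, -1.0]
width: 0.499
t: 11.62
tcp_pos: [477.7, -241.4, 63.9]
tool_rot: [[-0.142, 0.99, 0.004], [0.99, 0.142, -0.001], [-0.001, 0.003, -1.0]]
contact_force: [-2.2, 0.3, 8.9]
width: 0.127
```

```bash
python3 -m inch '[[[0,0,-0.03],[0,0,0]],[[0,0,-0.06],[0,0,0]],[[0,0,-0.12],[0,0,0]],[[0,0,-0.22],[0,0,0]],[[0,0,-0.3],[0,0,0]],[[0,0,-0.35],[0,0,0]],[[0,0,-0.35],[0,0,0]]]' && python3 -c "
from h import *
print(bot.state()['contact_force'],bot.state()['width'],mv([497.5,136.6,200],down(-.24)))"
```

```text
t: 12.5
tcp_pos: [478.3, -241.8, 241.9]
tool_rot: [[-0.142, 0.99, 0.009], [0.99, 0.142, -0.004], [-0.005, 0.008, -1.0]]
contact_force: [-0.3, 0.3, -1.3]
width: 0.126
[-0.28840411  0.28490788 -1.31649361] 0.12570508565094277 (array([0.7442, 0.1448, 0.0814]), array([0.0057, 0.0021, 0.2434]))
```

```bash
python3 -m inch '[[[0.08,0.015,0],[0,0,0.05]],[[0.18,0.035,0],[0,0,0.1]],[[0.28,0.055,0],[0,0,0.15]],[[0.38,0.075,0],[0,0,0.2]],[[0.48,0.095,0],[0,0,0.243]],[[0.58,0.115,0.02],[0.0057,0.002,0.243]],[[0.66,0.13,0.05],[0.0057,0.002,0.243]],[[0.72,0.14,0.08],[0.0057,0.002,0.243]],[[0.744,0.145,0.081],[0.0057,0.002,0.243]],[[0.744,0.145,0.081],[0.0057,0.002,0.243]],[[0.744,0.145,0.081],[0.0057,0.002,0.243]],[[0.744,0.145,0.081],[0.0057,0.002,0.243]]]' && python3 - <<'E'
from h import *
from rail import rail
c=cap('wrist','w5.png');print(mv([497.5,136.6,122],down(-.24)),bot.state()['width'])
E
```

```text
t: 14.0
tcp_pos: [497.9, 135.6, 200.6]
tool_rot: [[0.238, 0.971, 0.001], [0.971, -0.238, -0.0], [0.0, 0.001, -1.0]]
contact_force: [-0.0, -0.2, -0.9]
width: 0.127
(array([ 0.0016, -0.0013,  0.1572]), array([ 0.0005, -0.    , -0.0004])) 0.12718806086786819
```

View pics/w5.png

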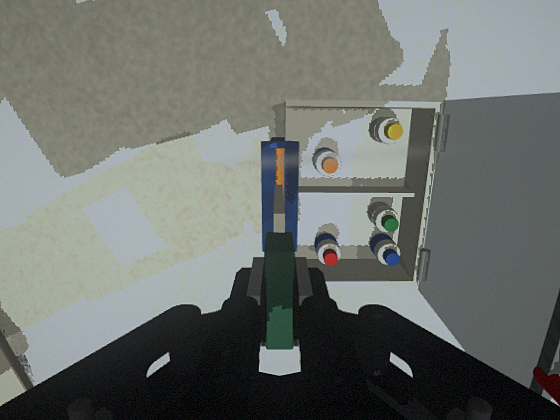

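The holder hangs straight at column 280, in line with the orange clip at (280,150–185). Lowering into the mouth, then gently on.

```bash
python3 -c "
from rail import *
rail(load('wrist'),268,292,140,195)"; python3 -m inch '[[[0.001,-0.001,0.05],[0,0,0]],[[0.0016,-0.0013,0.1],[0,0,0]],[[0.0016,-0.0013,0.14],[0,0,0]],[[0.0016,-0.0013,0.17],[0,0,0]],[[0.0016,-0.0013,0.18],[0,0,0]],[[0.0016,-0.0013,0.18],[0,0,0]]]' && python3 -c "
from h import *
print(mv([497.5,136.6,75],down(-.24)))"
```

```text
n 251 z [25.73068542 26.63711181 27.81930287] ((502.4995422363281, 156.13560485839844), (44.4886589050293, 6.788435935974121), 76.40463256835938)
centre (502.4995422363281, 156.13560485839844) yaw -0.22297907068915288
t: 14.8
tcp_pos: [497.7, 136.5, 110.7]
tool_rot: [[0.239, 0.971, 0.001], [0.971, -0.239, -0.0], [0.0, 0.001, -1.0]]
contact_force: [0.1, 0.1, -0.2]
width: 0.13
(array([ 0.0001, -0.0004,  0.0714]), array([ 0.0005, -0.    , -0.0005]))
```

```bash
python3 -m inch '[[[0,0,0.006],[0,0,0]],[[0,0,0.012],[0,0,0]],[[0,0,0.018],[0,0,0]],[[0,0,0.024],[0,0,0]],[[0,0,0.03],[0,0,0]],[[0,0,0.036],[0,0,0]],[[0,0,0.041],[0,0,0]],[[0,0,0.041],[0,0,0]]]'
```

```text
t: 15.8
tcp_pos: [497.5, 136.5, 89.9]
tool_rot: [[0.239, 0.971, 0.0], [0.971, -0.239, -0.0], [-0.0, 0.0, -1.0]]
contact_force: [0.2, 0.4, -0.1]
width: 0.126
```

```bash
python3 -m inch '[[[0,0,0.002],[0,0,0]],[[0,0,0.004],[0,0,0]],[[0,0,0.006],[0,0,0]],[[0,0,0.008],[0,0,0]],[[0,0,0.01],[0,0,0]],[[0,0,0.012],[0,0,0]],[[0,0,0.014],[0,0,0]],[[0,0,0.016],[0,0,0]],[[0,0,0.018],[0,0,0]],[[0,0,0.018],[0,0,0]]]'
```

```text
t: 17.05
tcp_pos: [497.7, 136.6, 81.2]
tool_rot: [[0.239, 0.971, 0.0], [0.971, -0.239, -0.0], [0.0, 0.0, -1.0]]
contact_force: [-1.3, 0.0, 6.7]
width: 0.122
```

```bash
python3 -m inch '[[[0,0,0.002],[0,0,0]],[[0,0,0.004],[0,0,0]],[[0,0,0.006],[0,0,0]],[[0,0,0.008],[0,0,0]],[[0,0,0.01],[0,0,0]],[[0,0,0.012],[0,0,0]],[[0,0,0.012],[0,0,0]]]' - 80
```

```text
t: 17.92
tcp_pos: [497.8, 136.6, 75.8]
tool_rot: [[0.239, 0.971, 0.001], [0.971, -0.239, -0.0], [0.0, 0.001, -1.0]]
contact_force: [-3.3, 0.8, 12.1]
width: 0.122
```

```bash
python3 -m inch '[[[0,0,0.001],[0,0,0]],[[0,0,0.002],[0,0,0]],[[0,0,0.003],[0,0,0]],[[0,0,0.003],[0,0,0]]]'
```

```text
t: 18.42
tcp_pos: [497.8, 136.6, 74.9]
tool_rot: [[0.239, 0.971, 0.001], [0.971, -0.239, -0.0], [0.0, 0.001, -1.0]]
contact_force: [-3.0, -0.1, 13.5]
width: 0.121
```

```bash
python3 -m inch '[[[0,0,0.001],[0,0,0]],[[0,0,0.002],[0,0,0]],[[0,0,0.003],[0,0,0]],[[0,0,0.003],[0,0,0]]]'
```

```text
t: 18.92
tcp_pos: [498.0, 136.6, 74.9]
tool_rot: [[0.239, 0.971, 0.001], [0.971, -0.239, 0.0], [0.0, 0.001, -1.0]]
contact_force: [-4.7, -2.1, 20.4]
width: 0.127
```

The stop is reached. z stays at 74.9 mm, exactly the predicted home height, while the force rose from 13.5 to 20.4 N. Final check of the cover and the holder.

```bash
python3 - <<'E'
from h import *
a=cap('scene');b=cap('top');s=bot.state();print(s['t'],s['tcp_pos'],s['contact_force'],s['width'])
A=cv2.resize(a['img'][60:270,230:430],(400,420));B=cv2.resize(b['img'][130:300,120:420],(400,227));B=cv2.copyMakeBorder(B,0,193,0,0,0)
cv2.imwrite('pics/m2.png',cv2.cvtColor(np.hstack([A,B]),cv2.COLOR_RGB2BGR))
for c,n in((a,'s'),(b,'t')):
    ys,xs=np.where(redmask(c));P=depth(c,np.c_[xs,ys]);P=P[(P[:,2]>200)&(P[:,2]<280)&(P[:,0]>500)]
    if len(P):
        top=P[P[:,2]>np.percentile(P[:,2],50)];print(n,len(P),'bar z',np.percentile(P[:,2],95),'u',np.percentile((top-[627.8,104.4,64])@np.array([.971,-.24,0]),[5,50,95]))
E
```

```text
19.025 [498.05294436 136.61310871  74.88005186] [-4.46318897 -0.74451464 20.83683514] 0.12347136222071929
s 347 bar z 265.7846773832744 u [-1.0127788   3.13818417  6.36849616]
t 159 bar z 266.7987478293547 u [-4.60700753 -1.41350605  1.73173094]
```

View pics/m2.png

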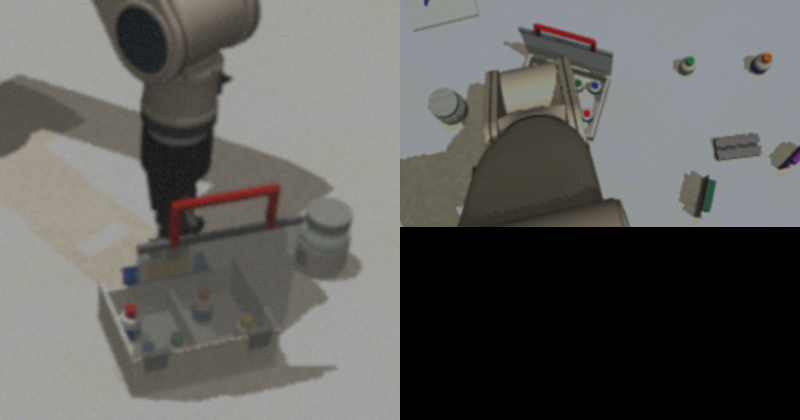

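The cover is upright, the holder is seated in the rail, and the bottles, jar and look-alikes are where they were. Handing in.

```bash
python3 -c "
from station import bot
print(bot.finish_job())"
```

```text
the job is handed in; nothing more can be done
None
```

The cover is upright and the label holder is fully home on the orange clip. I handed the job in at about 19 s with the gripper still pressing the holder down.

- **Cover:** I gripped the red bar and swung it up in an arc, then released it. In the last images the bar is within about 3 mm of straight above the hinge. The two camera views disagree slightly (+3 mm and -1.4 mm), which is within calibration error.
- **Holder:** I took the smaller green holder from the stand and lowered it freely into the channel, with no contact force down to just above the clip. I then pressed it slowly, about 8 mm/s.
- **Home position:** The force rose along the spring to 13.5 N. At the predicted height (TCP 74.9 mm, foot 15 mm) it climbed to about 20.5 N with no further travel, so the clip is on its stop. The grip is set to 80 N.
- **Other items:** The bottles, jar and look-alikes were not touched and look unmoved in the final images. No check failed.

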